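Unlock and open the sea-fastened instrument case

TASK

Open the grey instrument case that is screwed to the desk. First swing the red keeper all the way open, clear of the yellow knob; then press the knob down, slide it along its slot away from the keeper until it pops fully up again in the second hole; then raise the lid by its black handle until it stands upright, and let go. Leave everything else on the desk where it is.

Things in the scene. Friction and masses are not known exactly. Their poses are not given: they have to be found in the camera images.
- case: Grey instrument case fixed to the desk, 230 mm (x, from -125 to +105) by 280 mm (y) by 80 mm high with its lid shut. Origin: on the desk, z up; the front deck with the latch is on its -x side, the lid's hinge on its +x side. It never moves. In its frame, at the start, the knob's axis is at x -85, y +15 mm, the handle's middle at x 0, y +40 mm.
- keeper (a joint): Angle of the red keeper, a flat 6 mm hook (top 114 mm above the desk) on a vertical pivot. 0 = hook under the knob's head, which cannot then be pressed; stop at 1.3 rad. It opens counter-clockwise from above: the post goes towards the case's +x, the hook towards -x. Stiff (about 2 N at the post), stays where left; starts at 0 to 0.15 rad.
- keeper_post (a point): Top centre of the red upright round post on the keeper's tail, 12 mm in diameter, 39 mm tall, its top 153 mm above the desk; it stands 35 mm from the keeper's pivot, at keeper angle 0 on the pivot's -y side (case frame). Push it, or pinch it from above and lead it round the pivot.
- keeper_pivot (a point): Pivot axis of the keeper, at its plate's mid height, 111 mm above the desk; 50 mm to the case's -y side of the knob's starting place. Does not move.
- knob_top (a point): Centre of the top of the yellow knob, a head 26 mm in diameter and 34 mm tall on a thin stem, top 150.5 mm above the desk when up. It rides on a brass bolt that slides along the case's y. A brass shoulder on its stem sits in a hole of the slotted plate below and locks the bolt. A spring pushes the knob up (3 N at rest, 10 N fully down).
- first_hole (a point): Where the knob's axis starts, on top of the slotted steel plate (103 mm above the desk). The second hole, in an aluminium strike plate (top 104 mm), lies towards the case's +y; the strike is set by screws, so the locking place differs, 42 to 66 mm of slide, and has to be felt. That hole is 4 mm longer than the shoulder. Does not move.
- knob (a joint): How far the yellow knob is pressed: 0 = fully up, 0.010 m = fully down. Beyond 0.007 m the shoulder clears the plate's underside and the bolt can slide. Out of the first hole the plate keeps it down by itself at 0.007 m; over a hole it springs up to 0 and locks. It cannot be pressed with the keeper under it.
- bolt (a joint): How far the bolt with the knob is slid towards the case's +y: 0 = locked, tongue over the lid's steel lug; 0.075 m = end stop. Slid with the knob not held down, it pops up at the second hole and stops against the hole's far side. Past the hole the knob stays down and must be slid back. Sliding takes about 2 to 4 N.
- lid_handle (a point): Middle of the lid's black handle bar, a round bar 12 mm in diameter, 92 mm clear length along the case's y, its axis 42 mm above the lid's top face (122 mm above the desk with the lid shut). It is 105 mm nearer to the robot (case -x) than the hinge axis and 47 mm above it, and is carried round with the lid.
- lid_hinge (a point): Middle of the lid's hinge axis, which runs along the case's y at the case's far (+x) edge, 75 mm above the desk. Does not move.
- lid (a joint): Angle of the lid: 0 = shut, grows as it is raised up and back, to its stop at 1.6 rad. A stiff hinge: it needs about 4 to 6 N at the handle and stays where it is left. The bolt's tongue holds it shut until the bolt is slid over. Upright, the handle is on the far (+x) side, its bar 42 mm from the lid, and the lug juts 55 mm above the lid's edge near -y.
- mug: White mug, 82 mm in diameter, 95 mm tall; a bystander. Origin: centre of its underside.
- flask: Yellow jar with a black cap, 74 mm in diameter, 135 mm tall; a bystander. Origin: centre of its underside.
- bottle: Dark drinking can, 68 mm in diameter, 190 mm tall; a bystander. Origin: centre of its underside.
- mouse: Grey computer mouse, 105 by 60 by 30 mm; a bystander. Origin: centre of its underside.
- radio: Black hand-held radio lying flat, 115 by 58 by 34 mm with an 85 mm aerial; a bystander. Origin: centre of the underside of its housing.
- screwdriver: Screwdriver lying flat, 190 mm long; a bystander. Origin: near its middle.

How it is judged:
On the way, in this order (a step that is already met when the one before it is completed fails the run):
1. the keeper is swung clear while the bolt is still locked and the lid shut (value of joint keeper above 0.95 rad and value of joint bolt below 0.006 m and value of joint lid below 0.06 rad), for 0.2 s.
2. the knob has popped up in the second hole while the lid is still shut (value of joint keeper above 0.95 rad and value of joint bolt above 0.038 m and value of joint knob below 0.0025 m and value of joint lid below 0.06 rad), for 0.2 s.
3. the lid stands upright (value of joint lid above 1.3 rad), for 0.2 s.
At the end, for the whole second after the job is handed in: The keeper is swung open (beyond 0.95 rad), the bolt is slid beyond 38 mm with the knob up (within 2.5 mm of fully up), the lid stands at 1.3 rad or more (75 degrees) and is at rest (value of joint keeper above 0.95 rad and value of joint bolt above 0.038 m and value of joint knob below 0.0025 m and value of joint lid above 1.3 rad and velocity of joint lid between -0.1 and 0.1 rad/s); the robot touches nothing.
It fails at once if a bystander is moved by more than 25 mm or tipped over (distance of any of mug, flask, bottle, mouse, radio, screwdriver from where it was at the start of the episode above 0.025 m or angle between any of mug, flask, bottle, mouse, radio, screwdriver's own z axis and vertical above 0.5 rad).
It also fails if it takes over 61 s, if anything falls off the work surface, if the arm or the gripper's body presses on something with over 40 N, if the wrist force passes 120 N, or if a joint passes its speed limit or range.

ROBOT

A 6-joint arm with a two-finger parallel gripper is mounted at the origin on the work surface. World frame = base frame: x ahead of the robot, y to its left, z up, the work surface at z = 0. Lengths are in m, angles in rad, forces in N, time in s.
With the tool pointing down it reaches from about 0.25 to 0.775 m from the base axis. Payload 4 kg.
Tool frame: the origin (TCP) lies on the centre line of the jaws, within the pads' length; the fingertips stand 8 mm ahead of it and the grasp point (between the pads) lies 11 mm behind it; z points along the fingers, y is the direction in which the jaws open and shut (so a half turn about z gives the same grasp; the last joint's range is limited). The gripper opens to 94 mm and grips with 3 to 60 N. Pads are 16 mm wide; open, the fingers measure 119 mm over their backs; the gripper's body (75 mm by 177 mm) begins 78 mm behind the grasp point.
Start: joints at [-1.21, 0.087, 1.371, -0, 1.684, -0.103], TCP at [0.246, -0.492, 0.214] pointing down, gripper open.
Joint ranges: [-3.1, 3.1], [-0.76, 2.03], [0.27, 2.55], [-1.08, 4.22], [0.17, 2.65], [-2.57, 2.57]. Speed limits (rad/s): [2.79, 2.79, 3.14, 3.14, 3.14, 3.14].

INTERFACE

Orientations are given as [roll, pitch, yaw] about the fixed x, y, z axes, in that order (R = Rz(yaw) Ry(pitch) Rx(roll)).
In Python, from bench import robot gives the robot as it stands.
- The arm moves only by the shell command python3 -m crank 'ROWS' [OPENING]. ROWS is JSON, a list of rows, each a list of 4 numbers: the shift along the tool's x, y, z scaled (see below), then the turn about the tool's z scaled (see below). A call has exactly 10 rows; each row shifts and turns the commanded pose from where the row before left it, along the tool's axes as they then stand; what a row does not reach is not made up. The controller multiplies each number of a shift by 0.2 m and each number of a turn by pi/2 rad. A row lasts 1/8 s, in which the tool goes at most 62.5 mm and 10.7 degrees, less where a joint would pass 70% of its speed; a pose out of reach is approached as far as the arm can. A call with a number of a shift or a turn outside -1 to 1 is refused whole. A call with a gripper value outside its range is refused whole. OPENING is the gripper command: -1 is fully open, 1 is shut, values between are in proportion, set as the call begins (- or left out, the last holds). The fingers move at their own pace and stop on an object; the grip force is fixed at half the most. Time passes only in rows, so rows that do not move let the fingers close, or fill a call up. It gives the time, the measured TCP pose, the force and the opening at its end, in the units of the state.
- robot.get_obs(): the state, without advancing time (a new reading comes with each control period).
- robot.snapshot(name): name is "side" or "top" or "wrist"; returns (picture, depth): 400x640x3 uint8, red, green, blue; 400x640 float32, m along the optical axis (not along the pixel's ray), 0 where there is no reading.
- robot.camera_params(name): a dict with "fx", "fy", "cx", "cy" (pixels), "world_from_camera" (4x4, takes a point from camera to world coordinates). Camera axes: x right, y down, z forward; pixel columns grow to the right and rows downward; lengths in m; the calibration is good to about 2 mm. A picture is of the moment at which its call begins: read the wrist's pose just before it. camera_params takes no time and is no camera call; for the wrist camera it gives the pose at the moment of the call.
- robot.close_job(): hands the job in, once; it reports no verdict.
The state is a dict: "time": time; "joint_positions": joint angles; "qvel": joint speeds; "joint_torque": joint torques, N m; "tool_pos": TCP position; "ee_rot": TCP orientation; "wrist_force": force on the tool from outside, world axes, zero at the start; "wrist_torque": the same for the moment, N m; "width": finger opening in m.
Only numpy, scipy, OpenCV 4.12 (cv2) and the standard library are available. Lean on these libraries where they do the work, as an engineer would, in place of code of your own. Each camera call takes 0.05 s, during which the arm holds its last target.

## Working session

There is one attempt and no reset: what is moved stays moved. The work goes in short steps, Python scripts to look and compute and a shell command to move; the robot and the scene stay as the last step left them, time stands still between calls to the robot, and variables do not carry over. Pictures are saved under pics/ and viewed, and the job is handed in when it is done.

```bash
ls -la; mkdir -p pics
python3 - <<'E'
from bench import robot
import cv2
print(robot.get_obs())
for n in ("side","top"):
    p,d=robot.snapshot(n)
    cv2.imwrite(f"pics/{n}0.png",p[:,:,::-1])
    import numpy as np
    np.save(f"pics/{n}0d.npy",d); print(n,robot.camera_params(n))
E
```

```text
total 12
drwxr-xr-x  3 agent agent 4096 Dec  7 03:07 .
drwxr-xr-x 23 root  root  4096 Dec  7 03:07 ..
drwxr-xr-x  2 agent agent 4096 Dec  7 03:07 pics
{'time': 0.0, 'joint_positions': array([-1.21008631e+00,  8.79456531e-02,  1.37222312e+00, -3.29490501e-05,
        1.68360714e+00, -1.03103372e-01]), 'qvel': array([-0.00031122, -0.00077368,  0.00042817, -0.00183128, -0.00147362,
       -0.00057395]), 'joint_torque': array([ 8.09630660e-05, -3.40187359e+01, -3.02423072e+01,  7.17314403e-02,
        3.30611563e-02, -1.76494054e-04]), 'tool_pos': array([ 0.24584602, -0.49140602,  0.21232507]), 'ee_rot': array([-3.13941762e+00, -1.92128981e-04,  4.63809511e-01]), 'wrist_force': array([0.89786483, 0.1584206 , 0.37115463]), 'wrist_torque': array([ 0.00033534,  0.01528541, -0.01066616]), 'width': 0.09406225155425806}
side {'fx': 377.9069100367942, 'fy': 377.9069100367942, 'cx': 318.23805738675827, 'cy': 193.736798988145, 'world_from_camera': array([[-0.96194953, -0.17755813,  0.20766849,  0.30589822],
       [-0.27316725,  0.60907186, -0.74458789,  0.66854059],
       [ 0.0057226 , -0.77298421, -0.63439945,  0.69172555],
       [ 0.        ,  0.        ,  0.        ,  1.        ]])}
top {'fx': 448.4142851218786, 'fy': 448.4142851218786, 'cx': 326.3349602610214, 'cy': 195.92195786135864, 'world_from_camera': array([[ 0.02490023, -0.98259562,  0.18408102,  0.26020144],
       [-0.99968432, -0.02385685,  0.00788096, -0.01663896],
       [-0.0033522 , -0.18421915, -0.98287948,  1.37505677],
       [ 0.        ,  0.        ,  0.        ,  1.        ]])}
```

View pics/top0.png

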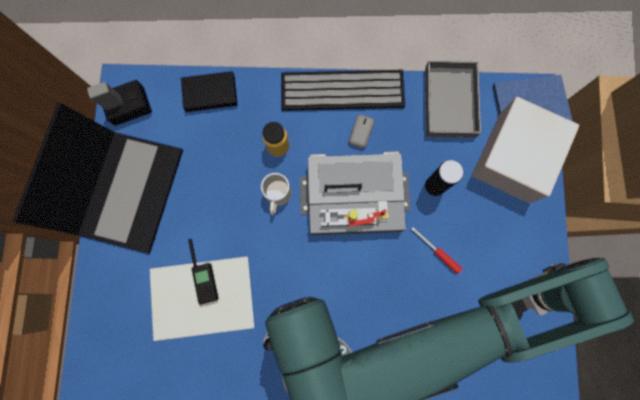

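View pics/side0.png

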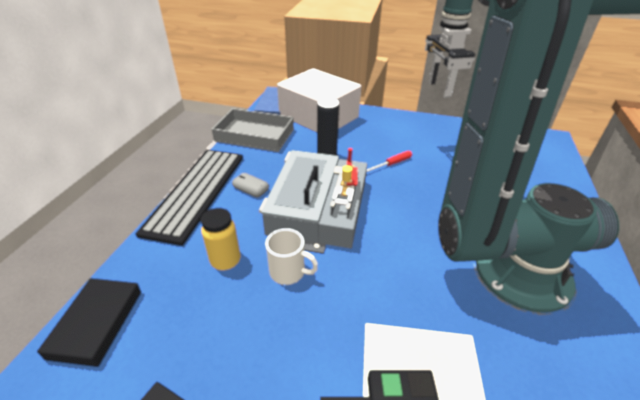

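The top view shows the case around (355,195), the yellow knob near (352,215), the red keeper at (350–388,218), the handle at (342,188), the can at (445,178) and the mug at (276,190). I'll zoom in and measure these.

```bash
cat > h.py <<'E'
import numpy as np,cv2
from bench import robot
def ray(n,u,v,P=None):
    P=P or robot.camera_params(n); W=P["world_from_camera"]
    d=np.array([(u-P["cx"])/P["fx"],(v-P["cy"])/P["fy"],1.0])
    return W[:3,3],W[:3,:3]@d
def onplane(n,u,v,z,P=None):
    o,d=ray(n,u,v,P); return o+d*(z-o[2])/d[2]
def tri(n1,p1,n2,p2):
    o1,d1=ray(n1,*p1);o2,d2=ray(n2,*p2)
    A=np.stack([d1,-d2],1);t=np.linalg.lstsq(A,o2-o1,rcond=None)[0]
    a=o1+d1*t[0];b=o2+d2*t[1];return (a+b)/2,np.linalg.norm(a-b)
def proj(n,X):
    P=robot.camera_params(n);W=P["world_from_camera"];c=W[:3,:3].T@(np.asarray(X)-W[:3,3])
    return c[0]/c[2]*P["fx"]+P["cx"],c[1]/c[2]*P["fy"]+P["cy"]
E
python3 - <<'E'
import cv2
a=cv2.imread("pics/top0.png")[140:250,290:420]; cv2.imwrite("pics/top0z.png",cv2.resize(a,None,fx=6,fy=5.4,interpolation=cv2.INTER_CUBIC)[:594,:780])
a=cv2.imread("pics/side0.png")[135:255,250:380]; cv2.imwrite("pics/side0z.png",cv2.resize(a,None,fx=5,fy=5,interpolation=cv2.INTER_CUBIC))
E
```

```text
(no output)
```

View pics/top0z.png

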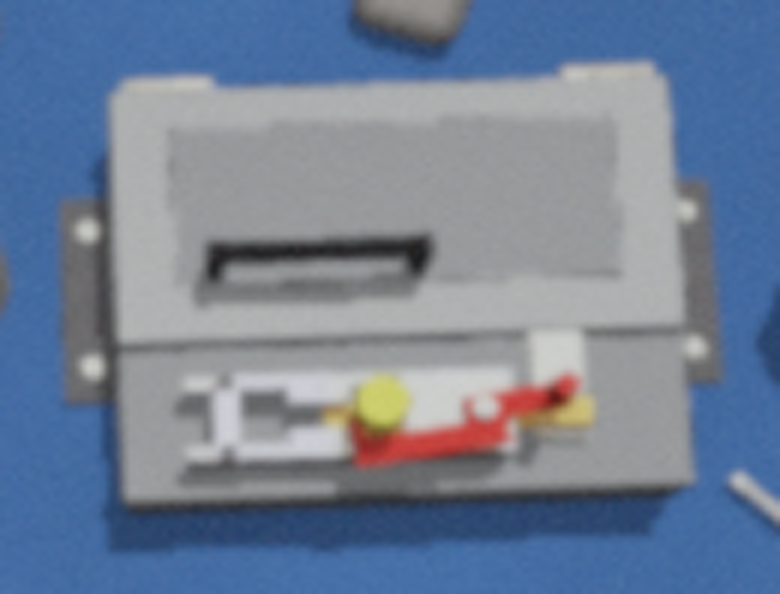

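View pics/side0z.png

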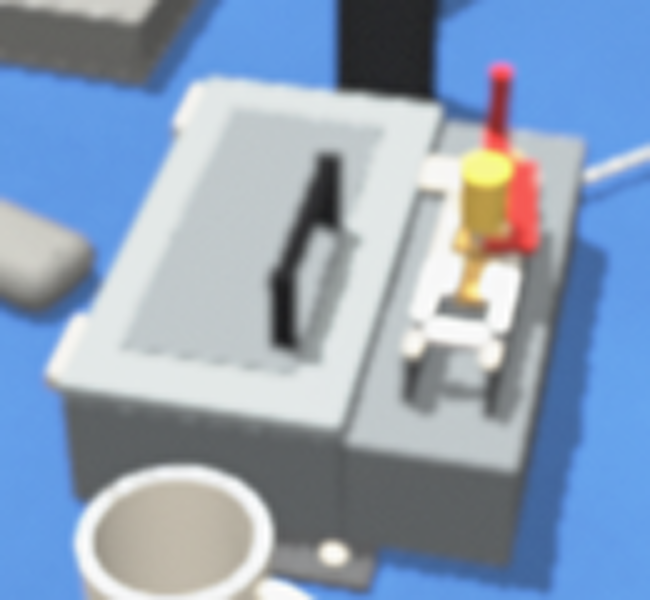

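Run:
```python
from h import *
np.set_printoptions(precision=4,suppress=True)
T=lambda u,v:(290+u/6,140+v/5.4); S=lambda u,v:(250+u/5,135+v/5)
k=T(383,400);ks=S(488,167);p=T(566,384);ps=S(501,71)
print("knob tri",tri("top",k,"side",ks),onplane("top",*k,.1505),onplane("side",*ks,.1505))
print("post tri",tri("top",p,"side",ps),onplane("top",*p,.153),onplane("side",*ps,.153))
pv=T(487,408);print("pivot",onplane("top",*pv,.114))
for q in [(112,92),(665,75),(690,325),(120,345)]: print("lid corner",onplane("top",*T(*q),.08))
for q in [(125,500),(692,485)]: print("deck front",onplane("top",*T(*q),.08))
print("handle",[onplane("top",*T(*q),.128) for q in [(208,245),(432,240)]])
```

```text
knob tri (array([ 0.4409, -0.084 ,  0.1487]), np.float64(0.00025220301460094594)) [ 0.4405 -0.0839  0.1505] [ 0.4406 -0.0814  0.1505]
post tri (array([ 0.4517, -0.1678,  0.1509]), np.float64(0.0018335918427813274)) [ 0.4504 -0.1676  0.153 ] [ 0.452  -0.1646  0.153 ]
pivot [ 0.4428 -0.1351  0.114 ]
lid corner [0.6196 0.0495 0.08  ]
lid corner [ 0.6359 -0.2257  0.08  ]
lid corner [ 0.4956 -0.2371  0.08  ]
lid corner [0.4779 0.041  0.08  ]
deck front [0.3937 0.0359 0.08  ]
deck front [ 0.4085 -0.2374  0.08  ]
handle [array([ 0.5241, -0.0011,  0.128 ]), array([ 0.5294, -0.1072,  0.128 ])]
```

```bash
python3 - <<'E'
from h import *
np.set_printoptions(precision=4,suppress=True)
print("can top",onplane("top",451,171,.19))
print("mug top",onplane("top",276,186,.095)); print("jar",onplane("top",274,132,.135))
E
python3 -m crank '[[0,0,0,-0.106],[0,0,0,-0.106],[0,0,0,-0.106],[0,0,0,-0.106],[0,0,0,-0.106],[0,0,0,-0.106],[0,0,0,-0.106],[0.2,0.14,0,0],[0.2,0.14,0,0],[0.2,0.14,0,0]]' 0
```

```text
can top [ 0.5592 -0.3437  0.19  ]
mug top [0.5258 0.1412 0.095 ]
jar [0.6768 0.1493 0.135 ]
time: 1.35
tool_pos: [0.3232, -0.3658, 0.2128]
ee_rot: [-3.141, -0.001, 1.629]
wrist_force: [1.2, 0.0, 0.2]
width: 0.0471
```

```bash
python3 -m crank '[[0.19,0.14,0,0],[0.19,0.14,0,0],[0.19,0.14,0,0],[0.19,0.14,0,0],[0.19,0.14,0,0],[0,0,0,0],[0,0,0,0],[0,0,0,0],[0,0,0,0],[0,0,0,0]]'
python3 - <<'E'
from h import *
np.set_printoptions(precision=4,suppress=True)
o=robot.get_obs();print(o["tool_pos"],o["ee_rot"]); P=robot.camera_params("wrist")
p,d=robot.snapshot("wrist"); cv2.imwrite("pics/w1.png",p[:,:,::-1]);print(P)
E
```

```text
time: 2.6
tool_pos: [0.4512, -0.17, 0.2135]
ee_rot: [3.142, 0.0, 1.628]
wrist_force: [-0.4, -0.0, -0.4]
width: 0.0468
[ 0.4512 -0.17    0.2135] [3.1415 0.0002 1.628 ]
{'fx': 302.95859900975057, 'fy': 302.95859900975057, 'cx': 322.2605000793181, 'cy': 199.18814866707083, 'world_from_camera': array([[ 0.9984,  0.0556,  0.0126,  0.4474],
       [ 0.057 , -0.9708, -0.2332, -0.1017],
       [-0.0008,  0.2335, -0.9723,  0.3849],
       [ 0.    ,  0.    ,  0.    ,  1.    ]])}
```

View pics/w1.png

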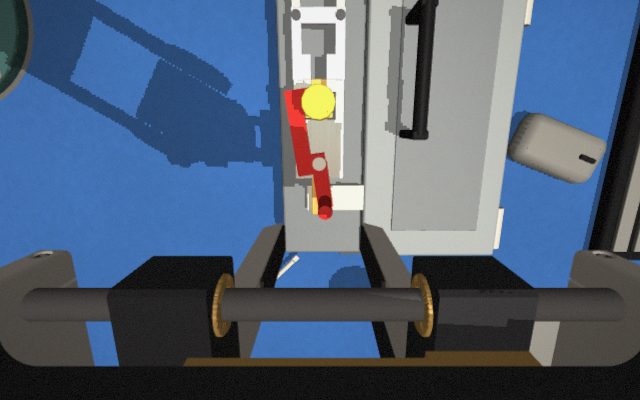

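The wrist view shows the post top at about (325,212), the pivot screw at (318,164), the knob top at (318,101) and the handle bar from (430,0) to (415,133).

```bash
python3 - <<'E'
from h import *
np.set_printoptions(precision=4,suppress=True)
im=cv2.imread("pics/w1.png");hsv=cv2.cvtColor(im,cv2.COLOR_BGR2HSV)
m=cv2.inRange(hsv,(22,120,120),(35,255,255));c=max(cv2.findContours(m,0,2)[0],key=cv2.contourArea);k=cv2.minEnclosingCircle(c);print(k)
print("knob",onplane("wrist",*k[0],.1505),"post",onplane("wrist",325,212,.153),onplane("wrist",325,210,.153),"pivot",onplane("wrist",318,164,.115))
print("edge lid/deck",onplane("wrist",366,240,.08),onplane("wrist",364,10,.08))
print("handle",onplane("wrist",430,10,.128),onplane("wrist",416,125,.128))
E
cd pics; python3 -c "
import cv2
a=cv2.imread('w1.png')[75:225,260:380];cv2.imwrite('w1z.png',cv2.resize(a,None,fx=4,fy=4,interpolation=cv2.INTER_CUBIC))"
```

```text
((318.5, 99.31578826904297), 21.656076431274414)
knob [ 0.4434 -0.0824  0.1505] post [ 0.4532 -0.1675  0.153 ] [ 0.4531 -0.1659  0.153 ] pivot [ 0.4453 -0.1343  0.115 ]
edge lid/deck [ 0.5007 -0.2168  0.08  ] [0.4789 0.0022 0.08  ]
handle [ 0.5239 -0.0113  0.128 ] [ 0.5242 -0.0961  0.128 ]
```

View pics/w1z.png

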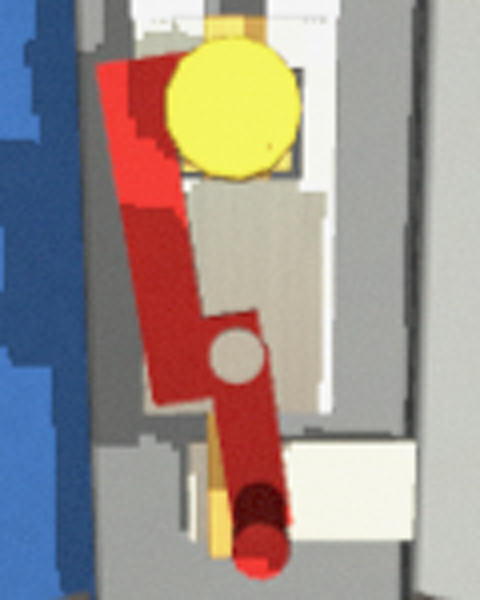

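```bash
python3 -m crank '[[0.013,0.005,0.107,0],[0,0,0.107,0],[0,0,0.107,0],[0,0,0.107,0],[0,0,0,0],[0,0,0,0],[0,0,0,0],[0,0,0,0],[0,0,0,0],[0,0,0,0]]' 0
python3 -m crank '[[0,0,0,0],[0,0,0,0],[0,0,0,0],[0,0,0,0],[0,0,0,0],[0,0,0,0],[0,0,0,0],[0,0,0,0],[0,0,0,0],[0,0,0,0]]' 1
python3 - <<'E'
from h import *
p,d=robot.snapshot("wrist"); cv2.imwrite("pics/w2.png",p[:,:,::-1])
E
```

```text
time: 3.9
tool_pos: [0.4524, -0.1667, 0.128]
ee_rot: [3.141, 0.0, 1.629]
wrist_force: [-0.1, 0.5, -0.4]
width: 0.0471
time: 5.15
tool_pos: [0.4526, -0.1667, 0.1279]
ee_rot: [3.141, 0.0, 1.629]
wrist_force: [1.4, -0.1, -2.1]
width: 0.0112
```

View pics/w2.png

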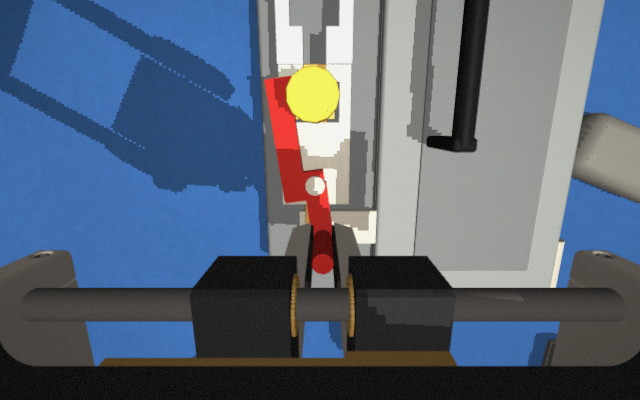

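```bash
python3 -m crank '[[0.006,0.02,0,0],[0.006,0.02,0,0],[0.0108,0.019,0,0],[0.0108,0.019,0,0],[0.0153,0.0155,0,0],[0.0153,0.0155,0,0],[0.0148,0.0095,0,0],[0.0148,0.0095,0,0],[0.0138,0.0055,0,0],[0.0138,0.0055,0,0]]'
python3 - <<'E'
from h import *
o=robot.get_obs();print(o["tool_pos"],o["wrist_force"],o["wrist_torque"])
p,d=robot.snapshot("wrist"); cv2.imwrite("pics/w3.png",p[:,:,::-1])
E
```

```text
time: 6.45
tool_pos: [0.478, -0.142, 0.1279]
ee_rot: [-3.14, 0.002, 1.629]
wrist_force: [-1.8, -5.7, 0.9]
width: 0.0115
[ 0.47802321 -0.14195838  0.12787446] [-1.80703182 -5.68667744  0.86867091] [-1.13733172  0.33160412  0.04470243]
```

View pics/w3.png

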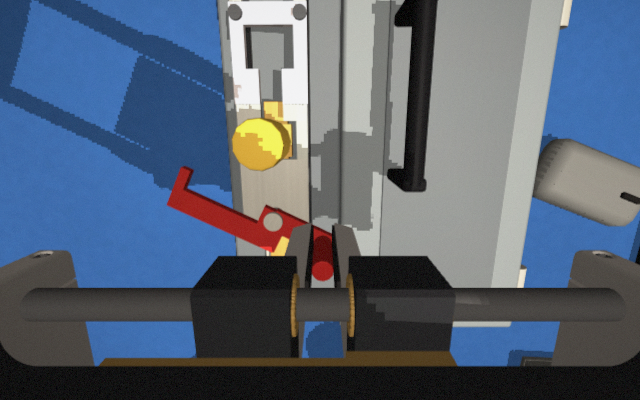

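```bash
python3 -m crank '[[0,0,0,0],[0,0,0,0],[0,0,0,0],[0,0,-0.15,0],[0,0,-0.15,0],[0.15,-0.08,0,0],[0.15,-0.083,0,0],[0,0,0,0],[0,0,0,0],[0,0,0,0]]' 0
python3 - <<'E'
from h import *
np.set_printoptions(precision=4,suppress=True)
o=robot.get_obs();print(o["tool_pos"],o["wrist_force"],o["wrist_torque"])
p,d=robot.snapshot("wrist"); im=p[:,:,::-1].copy();cv2.imwrite("pics/w4.png",im)
p2,d=robot.snapshot("top"); cv2.imwrite("pics/t4.png",cv2.resize(p2[140:250,290:420,::-1],None,fx=5,fy=5,interpolation=cv2.INTER_CUBIC))
E
```

```text
time: 7.75
tool_pos: [0.4431, -0.0835, 0.1877]
ee_rot: [-3.141, 0.0, 1.629]
wrist_force: [0.3, 0.0, 0.9]
width: 0.0468
[ 0.4431 -0.0835  0.1877] [0.314  0.0422 0.8601] [-0.0886 -0.1237  0.0657]
```

View pics/w4.png

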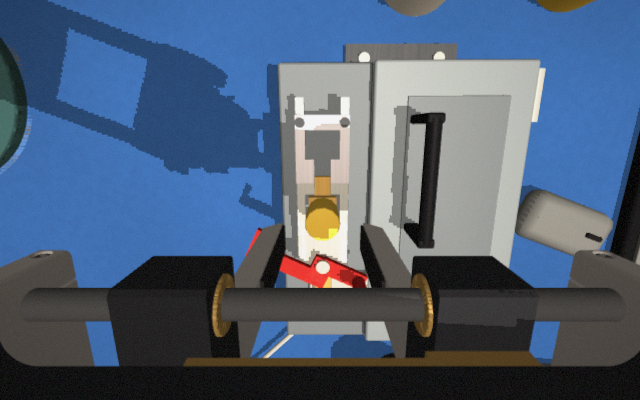

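View pics/t4.png

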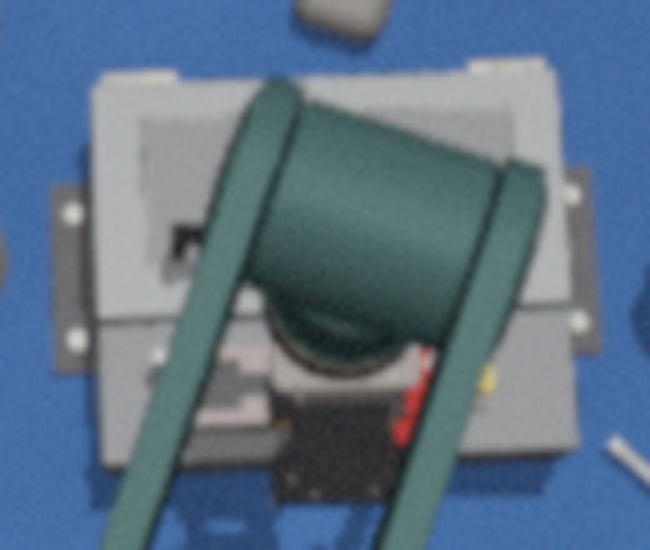

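```bash
python3 - <<'E'
from h import *
np.set_printoptions(precision=4,suppress=True)
print(onplane("wrist",322.5,222,.1505)); print("handle top",[onplane("wrist",*q,.128) for q in [(436,118),(428,243)]])
print("lid edges",[onplane("wrist",*q,.08) for q in [(376,61),(368,240),(537,61),(278,65)]])
print("pivot",onplane("wrist",322.5,268,.116),"hook corner",onplane("wrist",260,231,.114))
E
python3 -m crank '[[0,0,0.1,0],[0,0,0.1,0],[0,0,0.09,0],[0,0,0,0],[0,0,0,0],[0,0,0,0],[0,0,0,0],[0,0,0,0],[0,0,0,0],[0,0,0,0]]' 0
```

```text
[ 0.4429 -0.082   0.1505]
handle top [array([ 0.5221, -0.0043,  0.128 ]), array([ 0.5299, -0.1021,  0.128 ])]
lid edges [array([0.4815, 0.0417, 0.08  ]), array([ 0.4897, -0.1205,  0.08  ]), array([0.6185, 0.0495, 0.08  ]), array([0.398 , 0.0337, 0.08  ])]
pivot [ 0.446 -0.135  0.116] hook corner [ 0.3908 -0.1048  0.114 ]
time: 9.1
tool_pos: [0.4427, -0.0828, 0.1299]
ee_rot: [3.141, 0.0, 1.629]
wrist_force: [-0.1, -0.4, -0.7]
width: 0.0472
```

```bash
python3 -m crank '[[0,0,0,0],[0,0,0,0],[0,0,0,0],[0,0,0,0],[0,0,0,0],[0,0,0.015,0],[0,0,0.015,0],[0,0,0.015,0],[0,0,0,0],[0,0,0,0]]' 1
```

```text
time: 10.35
tool_pos: [0.4429, -0.0829, 0.1223]
ee_rot: [3.14, 0.001, 1.629]
wrist_force: [-1.6, 1.6, 7.7]
width: 0.0255
```

```bash
python3 -m crank '[[0,0,0.012,0],[0,0,0.004,0],[0,0,0,0],[0.02,0,0,0],[0.02,0,0,0],[0.02,0,0,0],[0.02,0,0,0],[0,0,0,0],[0,0,0,0],[0,0,0,0]]'
python3 - <<'E'
from h import *
p,d=robot.snapshot("wrist"); im=p[:,:,::-1].copy();cv2.imwrite("pics/w5.png",im)
E
```

```text
time: 11.6
tool_pos: [0.4421, -0.0676, 0.1198]
ee_rot: [3.14, 0.002, 1.629]
wrist_force: [-3.2, -1.6, 9.6]
width: 0.025
```

View pics/w5.png

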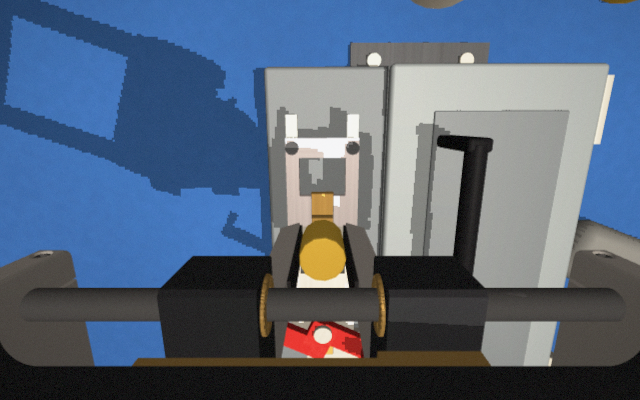

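```bash
python3 -m crank '[[0,0,0,0],[0,0,0,0],[0,0,0,0],[0,0,-0.15,0],[0,0,-0.15,0],[-0.1,0,0,0],[-0.1,0,0,0],[0,0,0,0],[0,0,0,0],[0,0,0,0]]' 0
python3 - <<'E'
from h import *
np.set_printoptions(precision=4,suppress=True)
o=robot.get_obs();print(o["tool_pos"],o["wrist_force"])
p,d=robot.snapshot("wrist"); im=p[:,:,::-1].copy();cv2.imwrite("pics/w6.png",im)
E
```

```text
time: 12.9
tool_pos: [0.4439, -0.1061, 0.1775]
ee_rot: [-3.141, -0.0, 1.63]
wrist_force: [-0.3, -0.3, 0.6]
width: 0.0469
[ 0.4439 -0.1061  0.1775] [-0.2945 -0.3417  0.573 ]
```

View pics/w6.png

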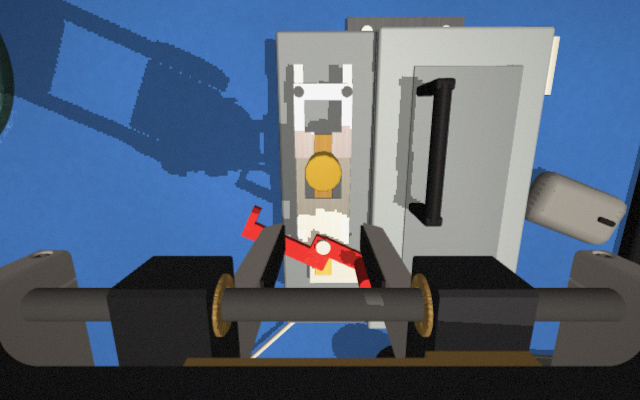

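```bash
python3 - <<'E'
from h import *
np.set_printoptions(precision=4,suppress=True)
print(onplane("wrist",323,174,.1435),onplane("wrist",323,174,.1505))
E
python3 -m crank '[[0,0,0,0],[0,0,0,0],[0,0,0,0],[0,0,0,0],[0,0,0,0],[0,0,0.09,0],[0,0,0.09,0],[0,0,0.08,0],[0,0,0,0],[0,0,0,0]]' 1
```

```text
[ 0.4422 -0.0694  0.1435] [ 0.4421 -0.0684  0.1505]
time: 14.2
tool_pos: [0.4442, -0.1069, 0.1258]
ee_rot: [3.141, 0.0, 1.629]
wrist_force: [0.2, -0.9, 0.6]
width: 0.0004
```

```bash
python3 -m crank '[[0.03,0,0,0],[0.03,0,0,0],[0.02,0,0,0],[0.02,0,0,0],[0.015,0,0,0],[0.015,0,0,0],[0.015,0,0,0],[0.015,0,0,0],[0.015,0,0,0],[0.015,0,0,0]]'
```

```text
time: 15.45
tool_pos: [0.4422, -0.071, 0.1263]
ee_rot: [3.141, 0.006, 1.629]
wrist_force: [0.3, -6.0, -0.0]
width: 0.0006
```

```bash
python3 -m crank '[[0.005,0,0,0],[0.005,0,0,0],[0.005,0,0,0],[0.005,0,0,0],[0.005,0,0,0],[0.005,0,0,0],[0.005,0,0,0],[0.005,0,0,0],[0.005,0,0,0],[0.005,0,0,0]]'
```

```text
time: 16.7
tool_pos: [0.4416, -0.0609, 0.1263]
ee_rot: [3.141, 0.005, 1.629]
wrist_force: [-0.3, -4.4, 0.8]
width: 0.0006
```

```bash
python3 -m crank '[[0.005,0,0,0],[0.005,0,0,0],[0.005,0,0,0],[0.005,0,0,0],[0.005,0,0,0],[0.005,0,0,0],[0.005,0,0,0],[0.005,0,0,0],[0.005,0,0,0],[0.005,0,0,0]]'
```

```text
time: 17.95
tool_pos: [0.4409, -0.0509, 0.1258]
ee_rot: [3.141, 0.005, 1.629]
wrist_force: [1.1, -8.8, -0.2]
width: 0.0005
```

```bash
python3 -m crank '[[0.005,0,0,0],[0.005,0,0,0],[0.005,0,0,0],[0,0,0,0],[0,0,0,0],[0,0,0,0],[0,0,0,0],[0,0,0,0],[0,0,0,0],[0,0,0,0]]'
python3 - <<'E'
from h import *
p,d=robot.snapshot("wrist"); im=p[:,:,::-1].copy();cv2.imwrite("pics/w7.png",im)
p2,d=robot.snapshot("side"); cv2.imwrite("pics/s7.png",cv2.resize(p2[120:260,250:400,::-1],None,fx=4,fy=4,interpolation=cv2.INTER_CUBIC))
E
```

```text
time: 19.2
tool_pos: [0.441, -0.0508, 0.1259]
ee_rot: [3.141, 0.011, 1.627]
wrist_force: [1.1, -14.6, 0.3]
width: 0.0004
```

View pics/w7.png

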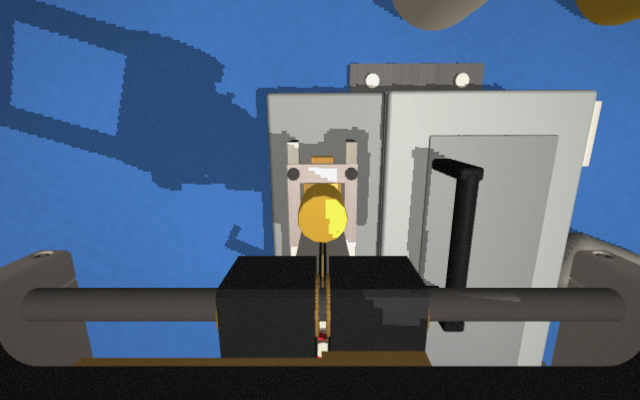

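View pics/s7.png

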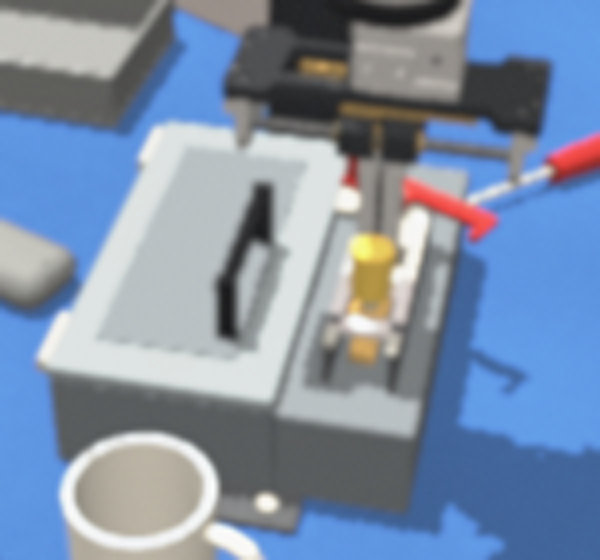

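Run:
```python
from h import *
np.set_printoptions(precision=4,suppress=True)
print(tri("wrist",(322.5,219),"side",(343,181.3)))
print("radius check z:",26/2*302.96)
im=cv2.imread("pics/w7.png");hsv=cv2.cvtColor(im,cv2.COLOR_BGR2HSV)
P=robot.camera_params("wrist");c=P["world_from_camera"][:3,3]
print("cam",c)
a=im[140:260,270:380];cv2.imwrite("pics/w7z.png",cv2.resize(a,None,fx=5,fy=5,interpolation=cv2.INTER_CUBIC))
for z in (.1435,.1505): print(proj("side",onplane("wrist",322.5,219,z)))
p,d=robot.snapshot("wrist");print(d[205:230:6,310:338:6])
for v in (208,215,222):
  for u in (316,323,330):
    z=d[v,u];o,r=ray("wrist",u,v);print(u,v,(o+r*z)[2])
```

```text
(array([ 0.4397, -0.0277,  0.1502]), np.float64(9.705158567863042e-05))
radius check z: 3938.4799999999996
cam [0.437  0.0193 0.2965]
(np.float64(343.06018054893724), np.float64(183.0109374145435))
(np.float64(343.0405442882957), np.float64(181.2303510150378))
[[0.1508 0.151  0.1523 0.1506 0.1505]
 [0.1514 0.1519 0.1517 0.1517 0.1527]
 [0.1525 0.1528 0.1545 0.1522 0.1533]
 [0.1542 0.1537 0.1533 0.1532 0.1532]
 [0.1537 0.1533 0.1538 0.1545 0.1542]]
316 208 0.150882516119111
323 208 0.15117825492450754
330 208 0.1511594650731329
316 215 0.15069046295228092
323 215 0.14976050454392914
330 215 0.15045268420963348
316 222 0.15094148164838644
323 222 0.15135231352281675
330 222 0.15196988218367924
```

View pics/w7z.png

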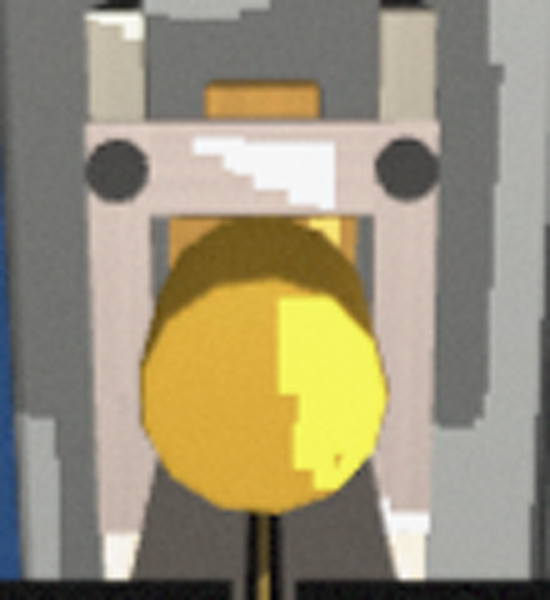

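```bash
python3 -m crank '[[-0.025,0,0,0],[-0.025,0,0,0],[0,0,-0.15,0],[0,0,-0.15,0],[0.0245,0.212,0,0],[0.0245,0.212,0,0],[0,0,0,0],[0,0,0,0],[0,0,0,0],[0,0,0,0]]'
python3 -m crank '[[0,0,0,0],[0,0,0,0],[0,0,0,0],[0,0,0,0],[0,0,0,0],[0,0,0,0],[0,0,0,0],[0,0,0,0],[0,0,0,0],[0,0,0,0]]' 0
python3 - <<'E'
from h import *
np.set_printoptions(precision=4,suppress=True)
p,d=robot.snapshot("wrist"); im=p[:,:,::-1].copy();cv2.imwrite("pics/w8.png",im)
p2,d=robot.snapshot("side"); cv2.imwrite("pics/s8.png",cv2.resize(p2[100:260,230:400,::-1],None,fx=3.7,fy=3.7,interpolation=cv2.INTER_CUBIC))
E
```

```text
time: 20.6
tool_pos: [0.5245, -0.0412, 0.1861]
ee_rot: [3.141, 0.0, 1.629]
wrist_force: [0.0, 0.2, 0.2]
width: 0.0001
time: 21.85
tool_pos: [0.5252, -0.0411, 0.1857]
ee_rot: [3.142, 0.0, 1.629]
wrist_force: [0.4, -0.0, 0.2]
width: 0.047
```

View pics/w8.png

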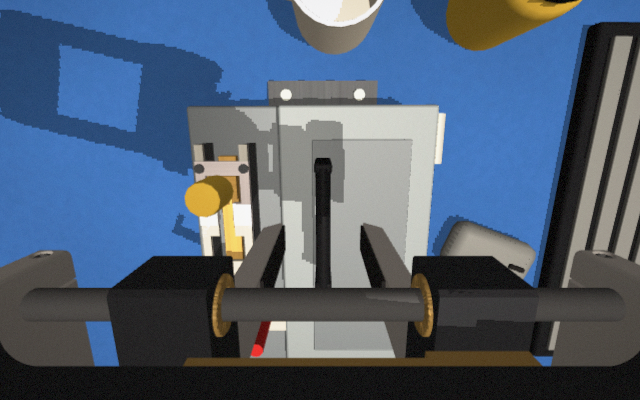

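View pics/s8.png

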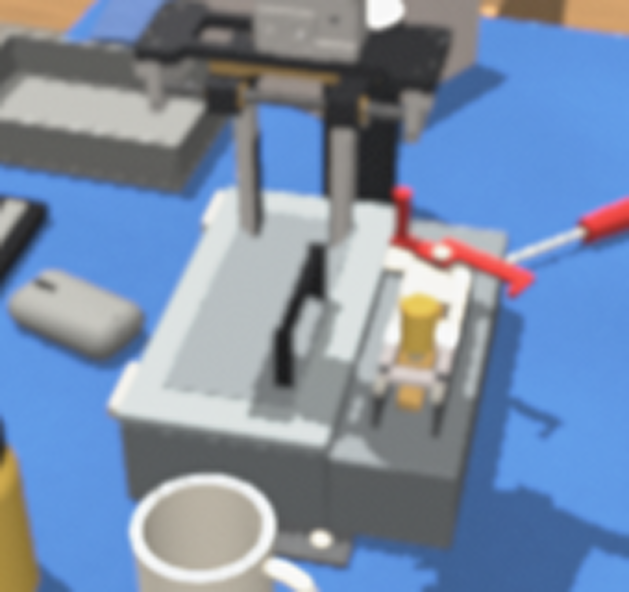

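```bash
python3 -m crank '[[0,0,0.0925,0],[0,0,0.0925,0],[0,0,0.0925,0],[0,0,0.0925,0],[0,0,0,0],[0,0,0,0],[0,0,0,0],[0,0,0,0],[0,0,0,0],[0,0,0,0]]'
python3 -m crank '[[0,0,0,0],[0,0,0,0],[0,0,0,0],[0,0,0,0],[0,0,0,0],[0,0,0,0],[0,0,0,0],[0,0,0,0],[0,0,0,0],[0,0,0,0]]' 1
```

```text
time: 23.2
tool_pos: [0.5252, -0.0412, 0.1119]
ee_rot: [3.141, 0.0, 1.629]
wrist_force: [0.3, -0.5, -0.2]
width: 0.047
time: 24.45
tool_pos: [0.5255, -0.0411, 0.1117]
ee_rot: [3.141, 0.0, 1.629]
wrist_force: [4.0, 0.3, -2.8]
width: 0.0114
```

```bash
python3 -m crank '[[0,0.013,-0.0255,0],[0,0.013,-0.0255,0],[0,0.0155,-0.0243,0],[0,0.0155,-0.0243,0],[0,0.018,-0.0225,0],[0,0.018,-0.0225,0],[0,0.02,-0.0208,0],[0,0.02,-0.0208,0],[0,0.022,-0.0185,0],[0,0.022,-0.0185,0]]'
python3 - <<'E'
from h import *
p2,d=robot.snapshot("side"); cv2.imwrite("pics/s9.png",cv2.resize(p2[80:260,200:400,::-1],None,fx=3,fy=3,interpolation=cv2.INTER_CUBIC))
o=robot.get_obs();print(o["wrist_force"],o["wrist_torque"])
E
```

```text
time: 25.7
tool_pos: [0.5591, -0.0391, 0.1575]
ee_rot: [-3.138, 0.0, 1.629]
wrist_force: [-8.5, -0.8, -2.2]
width: 0.011
[-6.24792833 -0.52914085 -1.10400912] [-0.13912152  1.30574626 -0.06852828]
```

View pics/s9.png

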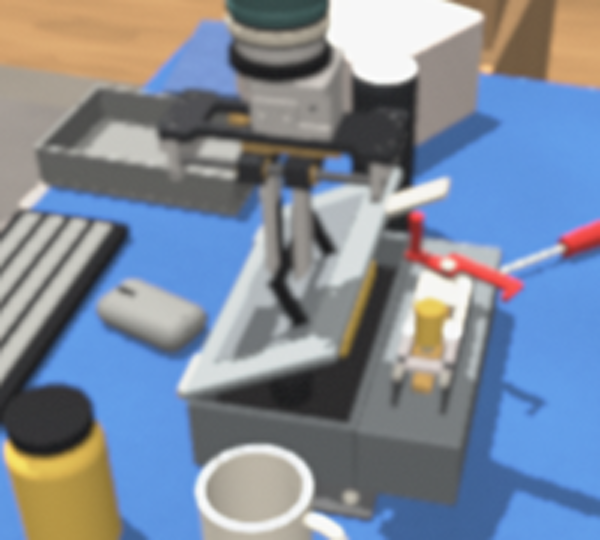

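```bash
python3 -m crank '[[0,0.0238,-0.0163,0],[0,0.0238,-0.0163,0],[0,0.0253,-0.0138,0],[0,0.0253,-0.0138,0],[0,0.0265,-0.0113,0],[0,0.0265,-0.0113,0],[0,0.0273,-0.0085,0],[0,0.0273,-0.0085,0],[0,0.0283,-0.0055,0],[0,0.0283,-0.0055,0]]'
python3 - <<'E'
from h import *
p2,d=robot.snapshot("side"); cv2.imwrite("pics/s10.png",cv2.resize(p2[60:260,200:400,::-1],None,fx=3,fy=3,interpolation=cv2.INTER_CUBIC))
o=robot.get_obs();print(o["wrist_force"],o["wrist_torque"])
E
```

```text
time: 27.0
tool_pos: [0.6129, -0.0358, 0.1838]
ee_rot: [3.139, 0.001, 1.629]
wrist_force: [-8.2, 0.4, 9.3]
width: 0.0109
[-6.16242765 -0.29424616  6.31487663] [-0.01730654  1.37159221 -0.02382577]
```

View pics/s10.png

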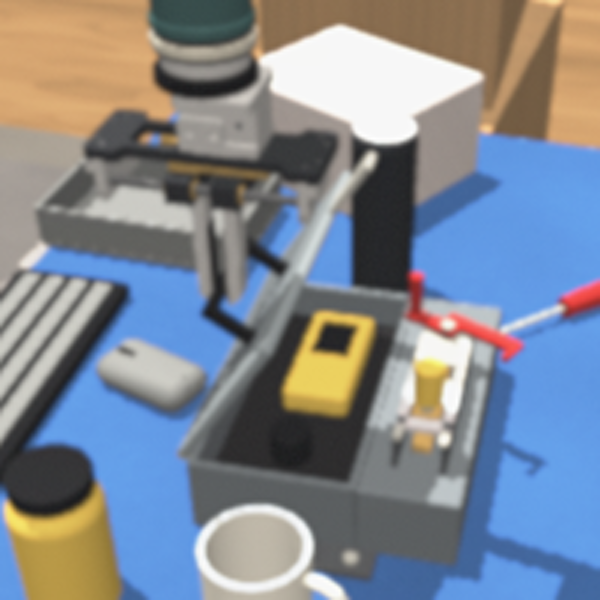

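```bash
python3 -m crank '[[0,0.0288,-0.006,0],[0,0.0288,-0.006,0],[0,0.0288,-0.002,0],[0,0.0288,-0.002,0],[0,0.0285,0.002,0],[0,0.0285,0.002,0],[0,0.0283,0.005,0],[0,0.0283,0.005,0],[0,0.025,0.007,0],[0,0.015,0.005,0]]'
python3 - <<'E'
from h import *
p2,d=robot.snapshot("side"); cv2.imwrite("pics/s11.png",cv2.resize(p2[60:260,200:400,::-1],None,fx=3,fy=3,interpolation=cv2.INTER_CUBIC))
o=robot.get_obs();print(o["tool_pos"],o["wrist_force"],o["wrist_torque"])
E
```

```text
time: 28.3
tool_pos: [0.6682, -0.0326, 0.1805]
ee_rot: [3.135, 0.001, 1.63]
wrist_force: [-4.7, 0.2, 6.9]
width: 0.0113
[ 0.66855004 -0.0325232   0.18032373] [-3.03699369  0.13725832  6.38685206] [-0.05450161  0.56531754  0.04126943]
```

View pics/s11.png

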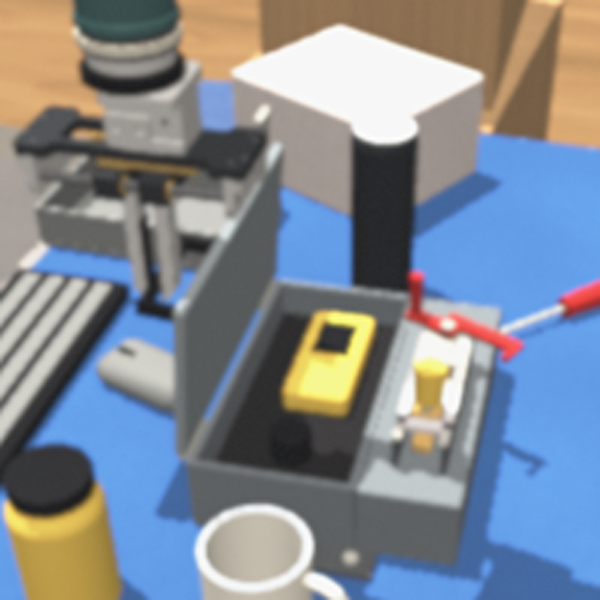

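```bash
python3 -m crank '[[0,0,0,0],[0,0,0,0],[0,0,0,0],[0,0,0,0],[0,0,0,0],[0,0,-0.1,0],[0,0,-0.15,0],[0,0,-0.2,0],[0,0,-0.2,0],[0,0,0,0]]' 0.4
python3 - <<'E'
from h import *
p2,d=robot.snapshot("side"); cv2.imwrite("pics/s12.png",p2[:,:,::-1])
p2,d=robot.snapshot("wrist"); cv2.imwrite("pics/w12.png",p2[:,:,::-1])
o=robot.get_obs();print(o["tool_pos"],o["wrist_force"],o["wrist_torque"])
E
```

```text
time: 29.6
tool_pos: [0.6678, -0.033, 0.3116]
ee_rot: [3.132, 0.002, 1.629]
wrist_force: [0.8, -0.6, -0.3]
width: 0.0283
[ 0.66660609 -0.03284151  0.3061762 ] [-0.07788253 -0.51185936  0.68608186] [-0.05825973 -0.08921833 -0.02571524]
```

View pics/s12.png

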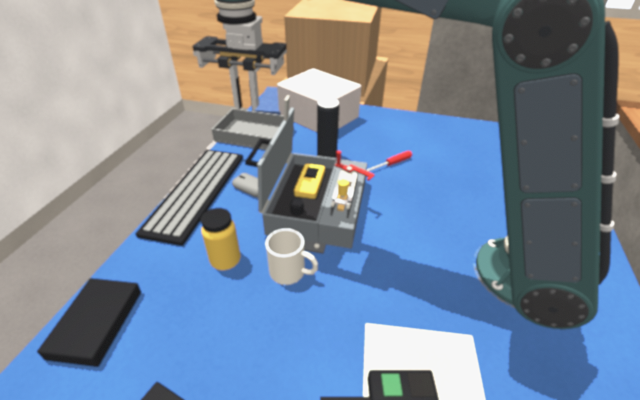

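View pics/w12.png

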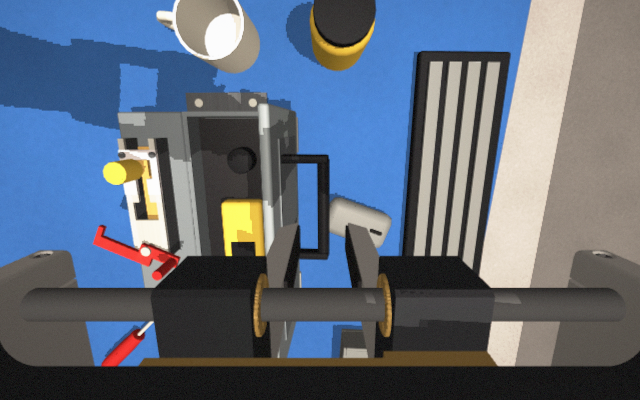

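Run:
```python
from h import *
np.set_printoptions(precision=4,suppress=True)
p2,d=robot.snapshot("wrist"); o,r=ray("wrist",323,205); z=np.median(d[200:210,321:325]); print("bar top",o+r*z)
q=(o+r*z)-np.array([0,0,.006]); rel=q-np.array([.631,-.047,.075]); R=.058
x=rel[0]*np.cos(R)+rel[1]*np.sin(R); print("lid angle",np.pi-np.arctan2(47,105)-np.arctan2(rel[2],x),np.hypot(x,rel[2]))
z=np.median(d[168:176,112:118]);o,r=ray("wrist",115,172);print("knob top",o+r*z)
# keeper: pivot, post top
p3,d3=robot.snapshot("side"); cv2.imwrite("pics/s13.png",cv2.resize(p3[80:240,250:400,::-1],None,fx=4,fy=3.7,interpolation=cv2.INTER_CUBIC))
pt=onplane("wrist",158,272,.153); hk=onplane("wrist",98,235,.114); print("post",pt,"hook",hk)
v=pt[:2]-np.array([.4445,-.134]);print("keeper",np.arctan2(v[0],-v[1])-.058,np.hypot(*v))
print(robot.get_obs()["tool_pos"],robot.get_obs()["qvel"])
```

```text
bar top [ 0.6669 -0.0395  0.1875]
lid angle 1.4781657772126433 0.11255023782973726
knob top [ 0.4399 -0.0257  0.1501]
post [ 0.48   -0.1401  0.153 ] hook [ 0.3853 -0.1145  0.114 ]
keeper 1.3426028919904363 0.03602890286489729
[ 0.6661 -0.0328  0.304 ] [-0.0016  0.0065  0.0094 -0.0003  0.0028 -0.0021]
```

View pics/s13.png

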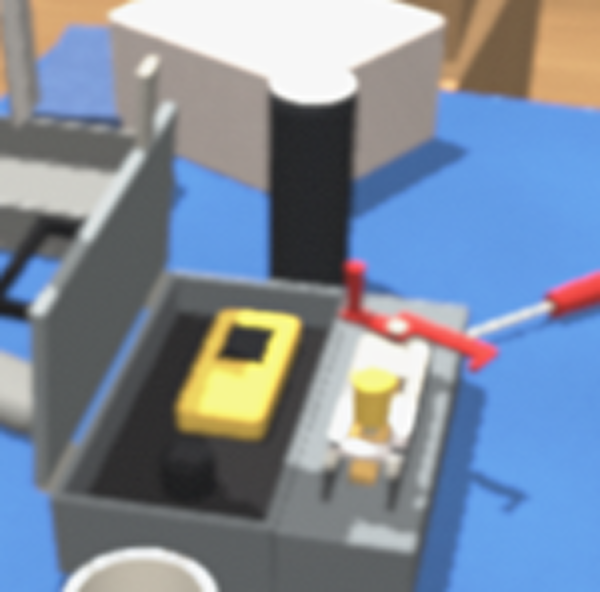

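The views show the lid upright at about 1.48 rad, the knob up at z 0.150, the keeper at about 1.3 rad and the gripper clear of everything. I'm handing in now.

```bash
python3 -c "
from bench import robot
print(robot.get_obs()['time'],robot.get_obs()['wrist_force']); print(robot.close_job())"
```

```text
29.8 [ 0.53157189  0.10140517 -0.63796614]
the job is handed in; nothing more can be done
None
```

The case is open, and I handed the job in at 29.8 s; the interface gives no verdict.

**What I did**
- **Keeper:** I pinched the post and led it round the pivot until the keeper was open.
- **Knob:** I gripped the knob, pressed it down and slid it 15 mm out of the first hole. Then I pushed it from behind with the jaws shut until it stopped at about 54 mm of slide, where the side force rose to about 15 N.
- **Lid:** I gripped the handle, carried it round its arc to upright, let go and lifted clear.

**Last checks**
- **Keeper:** it measured about 1.34 rad, which I take to be the 1.3 rad stop within measuring error.
- **Knob:** its top was at z 0.150 m, so it is fully up, and depth and two-view measurement agreed.
- **Lid:** it measured about 1.48 rad by the bar's position and stayed there after release. The fit gave a radius of 112.6 mm where 115 mm was expected.
- **Clearance:** the wrist force was about zero, with the fingertips above the lid and its lug.
- **Bystanders:** the mug, jar, can, mouse and screwdriver looked unmoved in the pictures, and I saw no contact with any of them. I judged this by eye and did not measure them again. The radio is only partly visible in the last side view, but the arm never went near it.

**One disagreement:** while the lid was going up, the tool stood about 5 mm higher than the arc I had planned, with up to 9 N of vertical force. I took this as the bar slipping a little in the pads and eased the remaining rows upward.

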